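Clamp a key blank in the duplicator to the click

ROBOT

A 6-joint arm with a two-finger parallel gripper is mounted at the origin on the work surface. World frame = base frame: x ahead of the robot, y to its left, z up, the work surface at z = 0. Lengths are in mm, angles in rad, forces in N, time in s.
With the tool pointing down it reaches from about 375 to 900 mm from the base axis. Payload 3.1 kg.
Tool frame: the origin (TCP) lies at the very end of the fingers, on their centre line; the grasp point (between the pads) lies 19 mm behind it; z points along the fingers, x is the direction in which the jaws open and shut, and the axes are right-handed (so a half turn about z gives the same grasp; the last joint's range is limited). The gripper opens to 87 mm and grips with 3 to 60 N. Pads are 19 mm wide; open, the fingers measure 117 mm over their backs; the gripper's body (75 mm by 190 mm) begins 51 mm behind the grasp point.
Start: joints at [1.115, 0.527, 1.433, -0, 1.181, -0.178], TCP at [171.36, 601.026, 186.048] pointing down, gripper open.
Joint ranges: [-3.08, 3.08], [-0.75, 2.2], [0.22, 2.44], [-1.43, 4.57], [0, 2.65], [-2.85, 2.85]. Speed limits (rad/s): [2.79, 2.79, 3.14, 3.14, 3.14, 3.14].

INTERFACE

Orientations are given as a 3x3 rotation matrix whose columns are the frame's x, y, z axes.
In Python, from bench import r gives the robot as it stands. Calls block until the motion is done:
- r.move_ptp(position, orientation): joint-space move of the TCP to a pose.
- r.servo_line(position, speed=150, rot=None): straight line of the TCP; rot=None keeps the orientation; speed is the mean speed in mm/s.
- r.set_joints(angles): joint-space move.
- r.set_gripper(opening, f_grip=None): finger opening in mm; f_grip is the grip in N (None keeps the last); returns when the fingers have stopped.
- r.pause(seconds).
- r.inverse_kinematics(position, orientation): joint angles nearest the present ones, or None.
- r.grab_frame(name): name is "side" or "top"; returns the picture (384x512x3 uint8, red, green, blue); there is no depth.
- r.camera_model(name): a dict with "mtx" (3x3 intrinsics, pixels), "dist_coeffs" ([k1, k2, p1, p2, k3] as OpenCV has them; the pictures are not rectified), "rvec" (rotation vector, rad) and "tvec" (3), from world to camera coordinates, as OpenCV has them. Camera axes: x right, y down, z forward; pixel columns grow to the right and rows downward; lengths in mm; the calibration is good to about 2 mm. A picture is of the moment at which its call begins. camera_model takes no time and is no camera call.
A pose or a line that the arm cannot do raises r.Unreachable and nothing moves.
- r.sign_off(): hands the job in, once; it reports no verdict.
Readings, each from a call of its own:
- r.read_time_s(): time.
- r.read_qpos(): joint angles.
- r.read_joint_velocities(): joint speeds.
- r.read_joint_torque(): joint torques, N m.
- r.read_tcp_pos(): TCP position.
- r.read_eef_rot(): TCP orientation.
- r.read_ft_force(): force on the tool from outside, world axes, zero at the start.
- r.read_moment(): the same for the moment, N m.
- r.read_gripper_width(): finger opening in mm.
Only numpy, scipy, OpenCV 4.12 (cv2) and the standard library are available. Lean on these libraries where they do the work, as an engineer would, in place of code of your own. Each camera call takes 0.05 s, during which the arm holds its last target.

TASK

Get the key duplicator ready to cut: push the key blank all the way into the open vise until its shoulder is against the vise's side, then turn that vise's orange clamp lever clockwise until its torque clutch clicks over, and stop there without forcing it on past the click. Then swing the clear shield fully down, and leave the customer's key, clamped in the other vise, and the tumblers on the counter as they are.

Things in the scene. Friction and masses are not known exactly. Their poses are not given: they have to be found in the camera images.
- machine: Key duplicator, 430 x 360 mm, origin at the counter under its middle. x = rear, y = its left, z up; front faces the robot's left. Mid-height: carriage with 2 steel vises (x -90 to -12 mm; blank's vise y -83 to -47, customer's +47 to +83). Behind: cutter wheel (x 13 to 77, y -78 to -62, top z 157), hood from x = 80, 210 mm high. In front of the hood, only the lever rises over 62 mm where y < -124.
- vise_side (a point): Point on the flat side of the blank's vise where the blank's shoulder must rest, 92 mm above the counter. Machine's axes: push the blank along +y. The vise fills y 0 to 36 mm; its top is 104 mm above the counter, the lever's hub above that. A ledge 5.5 mm below this point carries the key's head out to y = -41 mm; from there on (y < -41) it is free 30 mm down.
- blank_shoulder (a point): Middle of the flat front face of the blank's head, where the blade begins. Axes as the machine's: the steel blade, 44 mm long, points along +y and lies in the vise's groove with 0.5 mm play each side; the blue plastic head is outside. Fully home, this point coincides with vise_side; at the start it is 7 to 16 mm short of it (negative y in the vise_side frame).
- blank_head (a point): Middle of the blank's blue plastic head, half-way up. The head is 11 mm thick; 30 mm wide (x) over y -12 to +22 mm of this point and 22 mm wide out to its flat outer end at y = -22 mm. Mass 20 to 45 g; while the vise is open it slides with under 1 N.
- clamp_axis (a point): Point on the vertical axis of the blank vise's clamp screw, 136 mm above the counter (top of the hub, radius 20 mm). Machine's axes.
- lever_grip (a point): Point in the orange handle of the blank vise's lever, 65 mm from clamp_axis, 136 mm above the counter; the lever points along its own +x. Round bar 16 mm thick, 44 to 93 mm from the axis, free below (bottom 30 mm above the key's head). Turns clockwise from above, 4 to 6 N here; when tight the force climbs to 10 to 13 N, then it clicks. Pushed on further: a hard stop, 20 N.
- clamp_screw (a joint): Turn of the blank vise's clamp screw, rad: -1.3 to -0.6 at the start (open), 0 when the jaw is tight on the blade; grows clockwise seen from above. Pushing the lever back (counter-clockwise) loosens it.
- clutch (a joint): Turn of the lever against its hub, rad, growing clockwise: 0 before the click. At the click it breaks over 20 degrees to 0.35 and stays there: no later than half-way (0.175) it jumps ahead by itself, 11 mm or more at lever_grip, leaving whatever pushes it. White mark on the lever, red mark on the hub show it.
- over_tight (a joint): How far the screw has been forced on past the click, rad: 0 at the start and after a well-made click.
- pattern_screw (a joint): Clamp screw of the left-hand vise, which holds the customer's key: 0 = tight, negative = loosened. Its own orange lever, 93 mm long, points to the machine's front, 130 to 147 mm above the counter.
- shield (a joint): Hinge of the clear shield, rad: 0 fully down (over the cutter, 32 degrees below level), growing as it is lifted; 1.65 to 1.9 at the start (up). It stays where it is left; moving it takes about 1 to 4 N at its edge.
- shield_hinge (a point): Middle of the shield's hinge line, which runs along y, 212 mm above the counter at the front of the hood. Machine's axes. The shield's edge lies 110 mm from it: at hinge angle a, 110*cos(a - 0.5585) mm to the front (-x) and 110*sin(a - 0.5585) mm above the hinge.
- shield_edge (a point): Middle of the shield's free edge: a black round bead 10 mm thick, 240 mm long (y -110 to +130 mm); the sheet behind it is 4 mm thick. Pushing on its rear (upper) face near the edge, along the arc to the front and then down, closes the shield; pressing straight down on the raised edge takes far more force.
- tumbler_steel: Dark steel drinking tumbler with a black lid, standing on the counter in front of the machine: 170 mm tall, 74 mm wide. Origin at the centre of its underside.
- tumbler_red: Red tumbler with a black lid, 150 mm tall, 72 mm wide. Origin at the centre of its underside.
- tumbler_teal: Teal tumbler with a black lid, 130 mm tall, 80 mm wide. Origin at the centre of its underside.
Not all that is in view belongs to the job. What is shaped like the part that bears blank_shoulder but green or yellow is not meant.

How it is judged (in metres and radians):
On the way, in this order (a step that is already met when the one before it is completed fails the run):
1. the blank is pushed home: its shoulder within 2 mm of the vise's side (y of blank_shoulder in the frame of vise_side above -0.002 m and distance between blank_shoulder and vise_side below 0.004 m), for 0.2 s.
2. with the blank home, the clamp screw is tight and the lever's clutch has clicked over (all of step 1 and value of joint clamp_screw above -0.08 rad and value of joint clutch above 0.25 rad), for 0.2 s.
3. the shield is swung down (value of joint shield below 0.1 rad), for 0.2 s.
At the end, for the whole second after the job is handed in: Blank's shoulder within 2 mm of the vise's side and 4 mm of its place, screw tight (within 0.08 rad), clutch clicked over (0.25 rad or more), not forced on past it (under 0.1 rad), shield down within 0.1 rad and at rest, customer's vise still tight, tumblers not moved over 40 mm (all of step 2 and value of joint each of over_tight, shield below 0.1 rad and value of joint pattern_screw above -0.06 rad and velocity of joint shield below 0.05 rad/s and distance of each of tumbler_steel, tumbler_red, tumbler_teal from where it was at the start of the episode below 0.04 m); the robot touches nothing.
It fails at once if the lever is forced on past the click (0.1 rad or more) (value of joint over_tight above 0.1 rad).
It fails at once if the customer's key is loosened (value of joint pattern_screw below -0.06 rad).
It fails at once if a tumbler is knocked over or shoved over 40 mm (angle between any of tumbler_steel, tumbler_red, tumbler_teal's own z axis and vertical above 0.5 rad or distance of any of tumbler_steel, tumbler_red, tumbler_teal from where it was at the start of the episode above 0.04 m).
It also fails if it takes over 61 s, if anything falls off the work surface, if the arm or the gripper's body presses on something with over 40 N, if the wrist force passes 120 N, or if a joint passes its speed limit or range.

## Working session

There is one attempt and no reset: what is moved stays moved. The work goes in short steps, each a Python script; the robot and the scene stay as the last script left them, time stands still between calls to the robot, and variables do not carry over. Pictures are saved under pics/ and viewed, and the job is handed in when it is done.

```bash
mkdir -p pics; ls; python3 - <<'E'
from bench import r
import cv2,numpy as np
for n in ("side","top"):
    im=r.grab_frame(n); cv2.imwrite(f"pics/{n}0.png",cv2.resize(im[:,:,::-1],(800,600),interpolation=cv2.INTER_CUBIC)); cv2.imwrite(f"pics/raw_{n}0.png",im[:,:,::-1])
    c=r.camera_model(n); R=cv2.Rodrigues(np.array(c["rvec"],float))[0]
    print(n,c["mtx"],c["dist_coeffs"],(-R.T@np.array(c["tvec"]).ravel()).round(),R.round(2).tolist())
print(r.read_time_s(),r.read_eef_rot())
E
```

```text
pics
side [[363.56124261   0.         253.31661248]
 [  0.         363.56124261 193.25673088]
 [  0.           0.           1.        ]] [-0.01887336  0.          0.          0.          0.        ] [890. 581. 773.] [[-0.85, 0.53, 0.02], [0.34, 0.58, -0.74], [-0.4, -0.62, -0.67]]
top [[419.99843403   0.         253.85751002]
 [  0.         419.99843403 192.08347479]
 [  0.           0.           1.        ]] [-0.00448355  0.          0.          0.          0.        ] [ 354.    8. 1114.] [[0.02, -1.0, 0.0], [-0.98, -0.02, -0.17], [0.17, 0.0, -0.98]]
0.1 [[ 2.74229286e-01  9.61663928e-01 -8.88066604e-04]
 [ 9.61662296e-01 -2.74230489e-01 -1.80744788e-03]
 [-1.98169236e-03 -3.58365030e-04 -9.99997972e-01]]
```

View pics/side0.png

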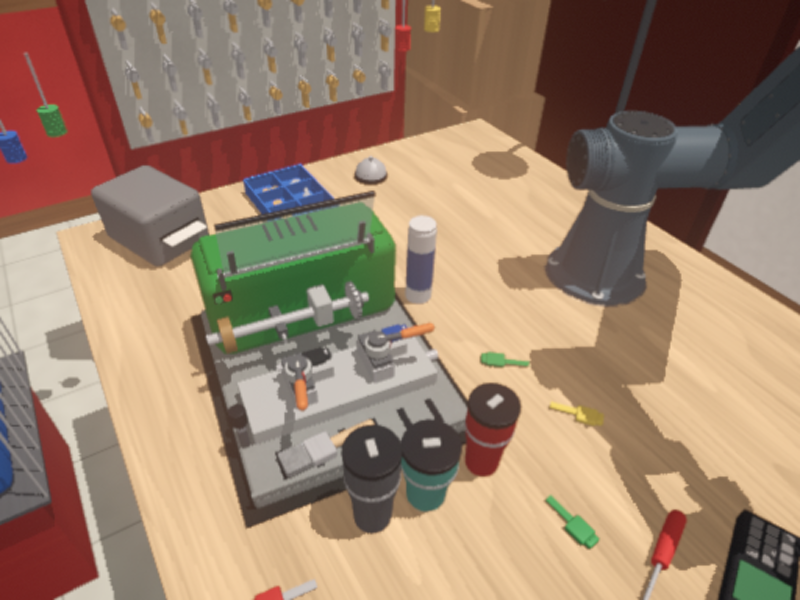

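View pics/top0.png

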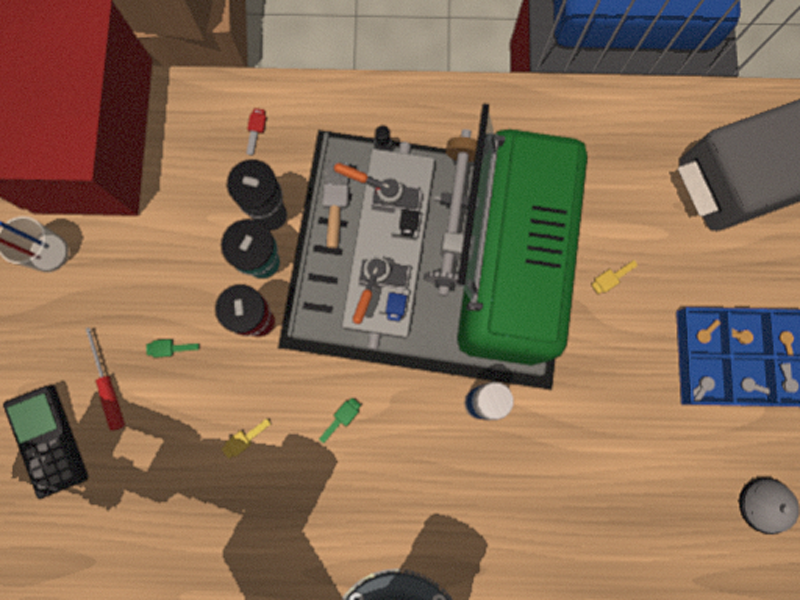

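```bash
python3 - <<'E'
import cv2
a=cv2.imread("pics/raw_top0.png"); 
c=a[75:255,170:385]; cv2.imwrite("pics/c1.png",cv2.resize(c,None,fx=3.7,fy=3.3,interpolation=cv2.INTER_CUBIC))
c=a[150:220,215:285]; cv2.imwrite("pics/c2.png",cv2.resize(c,None,fx=8,fy=8,interpolation=cv2.INTER_CUBIC))
b=cv2.imread("pics/raw_side0.png"); 
c=b[180:280,150:300]; cv2.imwrite("pics/c3.png",cv2.resize(c,None,fx=5,fy=5,interpolation=cv2.INTER_CUBIC))
E
```

```text
(no output)
```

View pics/c1.png

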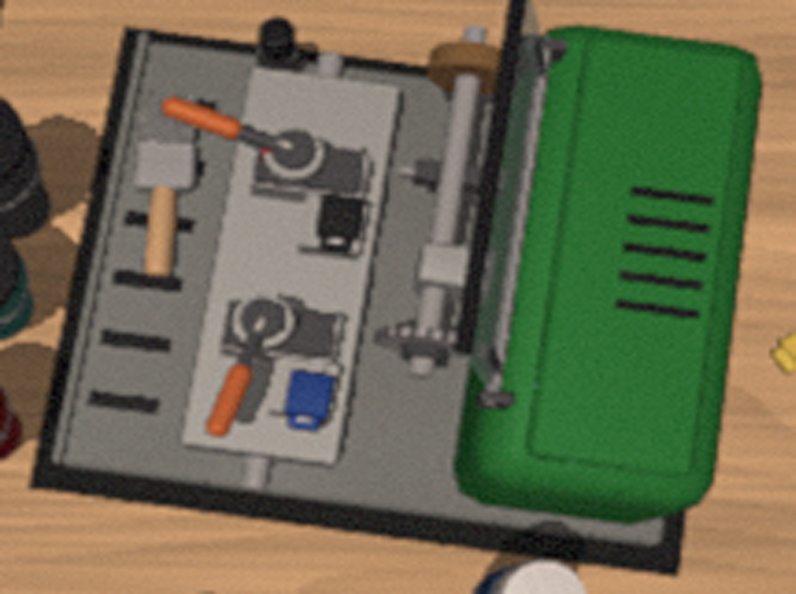

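View pics/c2.png

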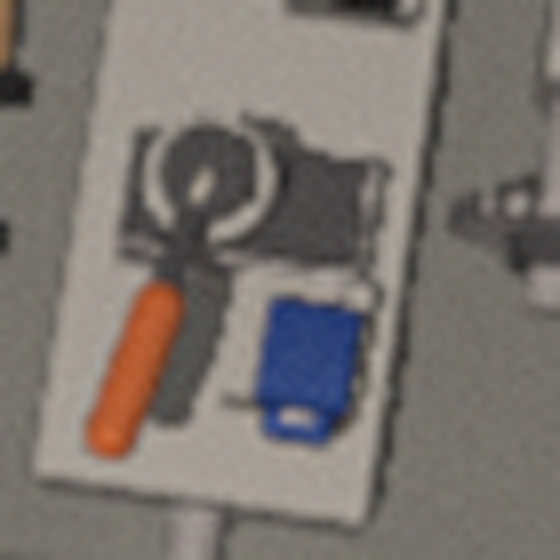

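View pics/c3.png

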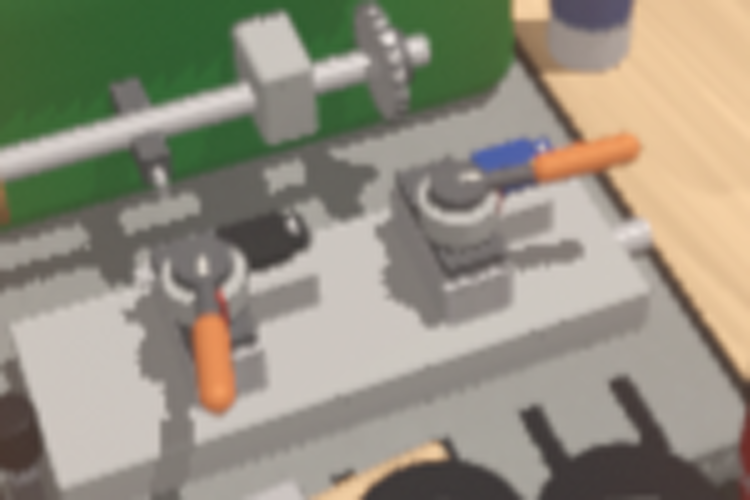

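```bash
cat > h.py <<'E'
import cv2,numpy as np
from scipy.optimize import least_squares
from bench import r
def cam(n):
    c=r.camera_model(n); return c,np.array(c["mtx"],float),np.array(c["dist_coeffs"],float),np.array(c["rvec"],float).reshape(3),np.array(c["tvec"],float).reshape(3)
def proj(n,P):
    c,K,d,rv,tv=cam(n); return cv2.projectPoints(np.array(P,float).reshape(-1,1,3),rv,tv,K,d)[0].reshape(-1,2)
def ray(n,uv,z):
    c,K,d,rv,tv=cam(n); p=cv2.undistortPoints(np.array([[uv]],float),K,d).ravel()
    R=cv2.Rodrigues(rv)[0]; C=-R.T@tv; v=R.T@np.array([p[0],p[1],1]); return C+v*(z-C[2])/v[2]
def tri(a,b):
    f=lambda P: np.r_[proj("top",P)[0]-a,proj("side",P)[0]-b]
    s=least_squares(f,[350,400,100.]); return s.x,s.fun
E
python3 - <<'E'
from h import *
c1=lambda u,v:((u+.5)/3.7-.5+170,(v+.5)/3.3-.5+75)
c2=lambda u,v:((u+.5)/8-.5+215,(v+.5)/8-.5+150)
c3=lambda u,v:((u+.5)/5-.5+150,(v+.5)/5-.5+180)
fl,fr,rr=c1(128,30),c1(32,487),c1(680,573)
for z in (0,20,30,40):
    a,b,c=[ray("top",p,z) for p in (fl,fr,rr)]; print(z,a.round(),b.round(),c.round(),np.linalg.norm(a-b).round(1),np.linalg.norm(c-b).round(1))
h1,h2=ray("top",c2(205,178),136),ray("top",c1(297,157),136); print("hubs",h1,h2,np.linalg.norm(h1-h2), np.arctan2(*(h2-h1)[:2]))
# side hubs
s1=c3(458,185); s2=c3(203,262)
print("side hubs",ray("side",s1,136),ray("side",s2,136))
print("tri",tri(c2(205,178),s1),tri(c1(297,157),s2))
print("lever tip,base",ray("top",c2(110,440),136),ray("top",c2(165,295),136), "side",ray("side",c3(628,148),136),ray("side",c3(545,168),136))
for nm,p in dict(outL=(268,436),outR=(328,440),inL=(275,298),inR=(362,306),mid=(310,368)).items():
    print(nm,ray("top",c2(*p),97.5))
E
```

```text
0 [857. 157.   0.] [464. 210.   0.] [ 404. -255.    0.] 396.5 468.3
20 [848. 154.  20.] [462. 206.  20.] [ 403. -250.   20.] 389.4 459.9
30 [843. 153.  30.] [461. 204.  30.] [ 403. -248.   30.] 385.9 455.7
40 [839. 151.  40.] [460. 203.  40.] [ 402. -245.   40.] 382.3 451.5
hubs [573.77797029  43.69762522 136.        ] [697.91863492  23.20255127 136.        ] 125.82111376867762 1.7344159825242622
side hubs [578.75868534  47.25528914 136.        ] [706.03436359  29.90436115 136.        ]
tri (array([575.59438683,  43.40903547, 130.6773628 ]), array([ 0.20790703, -0.24821893,  0.3238913 ,  0.07082653])) (array([702.42958447,  22.59353202, 126.40397827]), array([ 0.31807088, -0.43499097,  0.49840189,  0.13641279]))
lever tip,base [494.34730548  69.60471755 136.        ] [538.05171534  54.63651535 136.        ] side [492.8176675   68.26661464 136.        ] [536.00861923  59.01165413 136.        ]
outL [502.09009091  23.77731179  97.5       ]
outR [501.22584236   5.41432346  97.5       ]
inL [545.04994197  22.58358446  97.5       ]
inR [543.08759277  -4.24448291  97.5       ]
mid [523.42079694  11.36644998  97.5       ]
```

```bash
python3 - <<'E'
import cv2
a=cv2.imread("pics/raw_top0.png"); 
c=a[60:205,275:355]; cv2.imwrite("pics/c4.png",cv2.resize(c,None,fx=4,fy=4,interpolation=cv2.INTER_CUBIC))
b=cv2.imread("pics/raw_side0.png"); 
c=b[110:230,110:270]; cv2.imwrite("pics/c5.png",cv2.resize(c,None,fx=5,fy=5,interpolation=cv2.INTER_CUBIC))
E
```

```text
(no output)
```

View pics/c4.png

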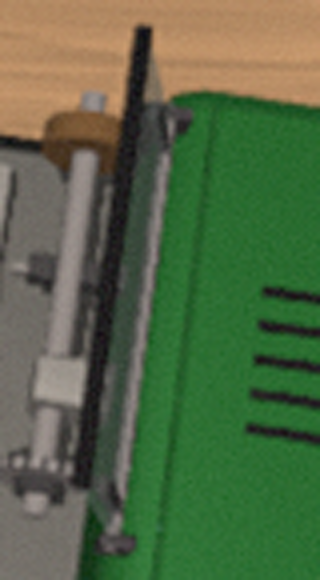

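View pics/c5.png

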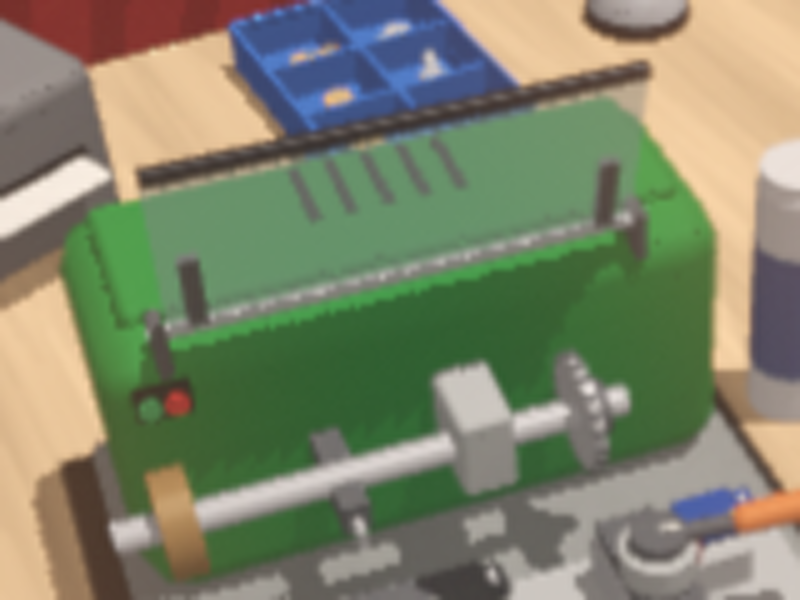

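```bash
python3 - <<'E'
from h import *
c1=lambda u,v:((u+.5)/3.7-.5+170,(v+.5)/3.3-.5+75)
c2=lambda u,v:((u+.5)/8-.5+215,(v+.5)/8-.5+150)
c3=lambda u,v:((u+.5)/5-.5+150,(v+.5)/5-.5+180)
c4=lambda u,v:((u+.5)/4-.5+275,(v+.5)/4-.5+60)
c5=lambda u,v:((u+.5)/5-.5+110,(v+.5)/5-.5+110)
print(tri(c4(143,30),c5(143,178)),tri(c4(80,483),c5(646,70)))
def W(p,L):
    th=p[2];L=np.atleast_2d(L); ym=np.array([np.cos(th),np.sin(th),0]); xm=np.array([np.sin(th),-np.cos(th),0])
    return np.array([p[0],p[1],0])+L[:,:1]*xm+L[:,1:2]*ym+L[:,2:]*[0,0,1]
def f(p):
    x,y,th,a,hx,cx,sh=p
    e=lambda yy:[hx-110*np.cos(a-.5585),yy,212+110*np.sin(a-.5585)]
    sy=-83-sh   # shoulder y
    hd=lambda X,Y:[hx0+X,sy-22+Y,97.5]
    hx0=p[5] if False else hcx[0]
    out=[]
    def add(n,L,uv,w=1): out.append((proj(n,W(p,L))[0]-uv)*w)
    add("top",e(130),c4(143,30));add("top",e(-110),c4(80,485));add("side",e(130),c5(143,178));add("side",e(-110),c5(646,70))
    add("top",[cx,-65,136],c2(205,178));add("top",[cx,65,136],c1(297,157))
    add("side",[cx,-65,136],c3(458,180));add("side",[cx,65,136],c3(203,258))
    return np.concatenate(out)
hcx=[0]
s=least_squares(f,[650,0,-.13,1.8,80,-50,10]); print(s.x.round(3)); print(s.fun.reshape(-1,2).round(2))
p=s.x
inv=lambda P:np.array([ (P[:2]-p[:2])@[np.sin(p[2]),-np.cos(p[2])],(P[:2]-p[:2])@[np.cos(p[2]),np.sin(p[2])]])
for nm,q in dict(outL=(268,436),outR=(328,440),inL=(275,298),inR=(362,306),mid=(310,368)).items():
    print(nm,inv(ray("top",c2(*q),97.5)).round(1))
for q in [(110,440),(165,295),(205,178)]: print("lev top",inv(ray("top",c2(*q),136)).round(1))
for q in [(628,148),(545,168)]: print("lev side",inv(ray("side",c3(*q),136)).round(1))
for q in [(128,30),(32,487),(680,573)]: print("plate",inv(ray("top",c1(*q),30)).round(1))
for q in [(122,255),(358,278),(365,180)]: print("vise top?",inv(ray("top",c2(*q),104)).round(1))
for q in [(38,470),(370,522),(115,0),(450,0)]: print("carriage",inv(ray("top",c2(*q),70)).round(1))
E
```

```text
(array([752.0838698 , -99.27693903, 318.73582141]), array([-0.28448201,  0.49947806, -0.5714673 , -0.21481053])) (array([517.8951682 , -68.52491494, 317.15982468]), array([-0.12043566,  0.15517916, -0.23295536, -0.05842352]))
[ 1.171880e+02 -4.012710e+03 -1.280000e-01  1.847000e+00 -3.931821e+03
 -4.080350e+03  1.000000e+01]
[[-0.26  0.31]
 [ 0.02  1.07]
 [-0.93  0.28]
 [ 0.77 -0.61]
 [ 0.54 -0.38]
 [-1.01 -2.27]
 [ 0.42 -0.82]
 [ 0.2  -0.72]]
outL [-4052.6  -134.7]
outR [-4034.2  -133.2]
inL [-4056.9   -91.9]
inR [-4030.    -90.4]
mid [-4043.   -111.9]
lev top [-4097.   -148.2]
lev top [-4087.8  -102.9]
lev top [-4081.5   -66.1]
lev side [-4095.5  -149.5]
lev side [-4091.8  -105.5]
plate [-4224.    187.1]
plate [-4226.4  -198.7]
plate [-3770.7  -198.3]
vise top? [-4105.    -86.8]
vise top? [-4032.4   -83.2]
vise top? [-4034.8   -52.4]
carriage [-4123.2  -152. ]
carriage [-4017.9  -152.9]
carriage [-4.1233e+03  1.9000e+00]
carriage [-4016.9    17.8]
```

```bash
cat >> h.py <<'E'
TH=-0.128; XM=np.array([np.sin(TH),-np.cos(TH),0]); YM=np.array([np.cos(TH),np.sin(TH),0])
O=np.array([117.188,-4012.71,0])-4019*XM
def w(x,y,z): return O+x*XM+y*YM+np.array([0,0,z])
def m(P): d=np.array(P)-O; return np.array([d@XM,d@YM,d[2]])
def rotm(phi):  # tool down, tool x at angle phi from YM toward XM... 
    v=np.cos(phi)*YM+np.sin(phi)*XM; return np.column_stack([v,np.cross([0,0,-1],v),[0,0,-1]])
def F(): f=np.array(r.read_ft_force()); return np.array([f@XM,f@YM,f[2]])
E
python3 - <<'E'
from h import *
print(O)
for nm,P in dict(above=w(-24,-165,230),push=w(-24,-142,86),lev=w(-50,-130,120),levend=w(-126,-50,120),sh0=w(75,-30,330),sh1=w(0,-30,170)).items():
    for s in (0,np.pi):
        q=r.inverse_kinematics(P,rotm(s)); print(nm,P.round(),s,None if q is None else np.round(q,2))
E
```

```text
[630.216408   -26.58872079   0.        ]
above [470.  18. 230.] 0 [-0.2   0.26  1.75 -0.    1.13 -0.07]
above [470.  18. 230.] 3.141592653589793 None
push [492.  15.  86.] 0 [-0.2   0.51  1.86 -0.    0.78 -0.07]
push [492.  15.  86.] 3.141592653589793 None
lev [508.  40. 120.] 0 [-0.14  0.47  1.79 -0.    0.88 -0.01]
lev [508.  40. 120.] 3.141592653589793 None
levend [597. 105. 120.] 0 [-0.01  0.58  1.54 -0.    1.02  0.12]
levend [597. 105. 120.] 3.141592653589793 None
sh0 [591. -97. 330.] 0 [-0.35  0.36  1.3  -0.    1.47 -0.22]
sh0 [591. -97. 330.] 3.141592653589793 None
sh1 [600. -23. 170.] 0 [-0.22  0.51  1.51 -0.    1.12 -0.1 ]
sh1 [600. -23. 170.] 3.141592653589793 None
```

Candidates for the blank in top0: blue head (397,303) in the robot-side vise, the customer's black head (408,222), green keys (172,347) and (342,418), yellow keys (248,437) and (613,278), and a red key (256,125). I choose the blue one next to the vise at hub (377,270); crop c2 confirms it. The lever is at top0 (362,305).

```bash
python3 - <<'E'
from h import *
p=np.array(r.read_tcp_pos()); r.set_gripper(0,20)
r.servo_line(p+[0,0,90],speed=250)
R=rotm(0)
r.move_ptp(w(-24,-166,200),R); print(m(r.read_tcp_pos()).round(1),r.read_gripper_width(),F().round(2))
r.servo_line(w(-24,-166,86),speed=150); print(m(r.read_tcp_pos()).round(1),F().round(2),r.read_time_s())
cv2.imwrite("pics/t1.png",cv2.resize(r.grab_frame("top")[130:230,195:305,::-1],None,fx=6,fy=6,interpolation=cv2.INTER_CUBIC))
cv2.imwrite("pics/s1.png",cv2.resize(r.grab_frame("side")[170:270,190:320,::-1],None,fx=6,fy=6,interpolation=cv2.INTER_CUBIC))
E
```

```text
[ -24.6 -165.9  200.1] 0.3600154905844705 [-1.02  0.36  0.66]
[ -24.1 -165.4   86.5] [-0.63 -0.29 -0.32] 5.3833
```

View pics/t1.png

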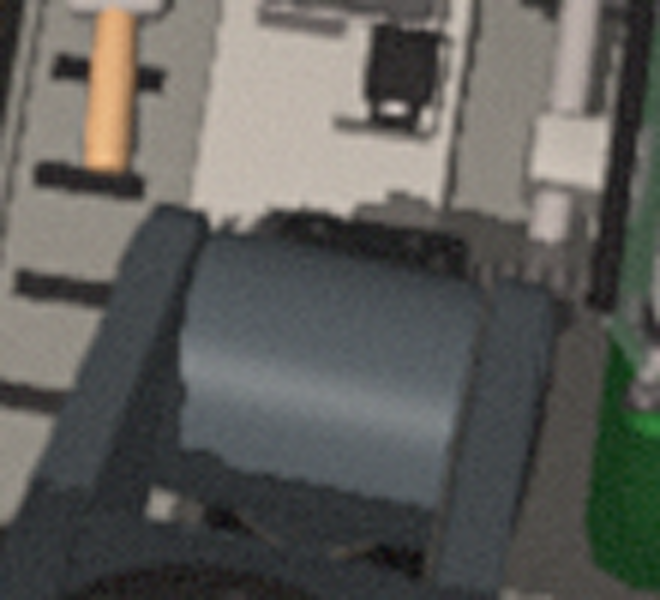

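View pics/s1.png

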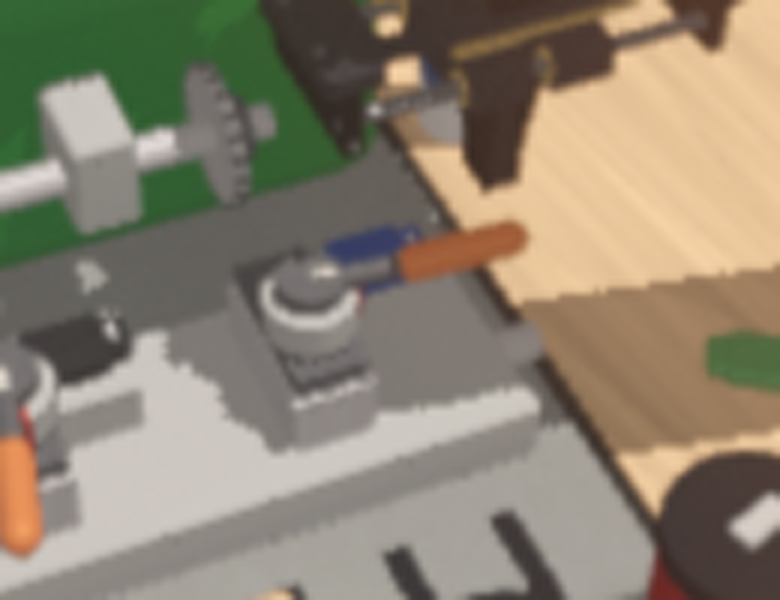

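```bash
python3 - <<'E'
from h import *
P=np.array(r.read_tcp_pos())
for Q in (P,w(-24,-134,92),w(-24,-127,92),w(-24,-112,92)): print((((proj("side",Q)[0]-[190,170]))*6).round())
print(r.read_time_s())
E
```

```text
[485. 227.]
[422. 238.]
[408. 243.]
[377. 252.]
5.4833
```

```bash
python3 - <<'E'
from h import *
i=r.grab_frame("side")
cv2.imwrite("pics/s2.png",cv2.resize(i[140:240,220:320,::-1],None,fx=6,fy=6,interpolation=cv2.INTER_CUBIC))
print(np.array(r.read_tcp_pos()), r.read_eef_rot())
E
```

```text
[469.45231125  18.31098061  86.89027842] [[ 9.91838860e-01 -1.27479002e-01  2.18643634e-03]
 [-1.27478311e-01 -9.91841255e-01 -4.52860076e-04]
 [ 2.22632791e-03  1.70441009e-04 -9.99997507e-01]]
```

View pics/s2.png

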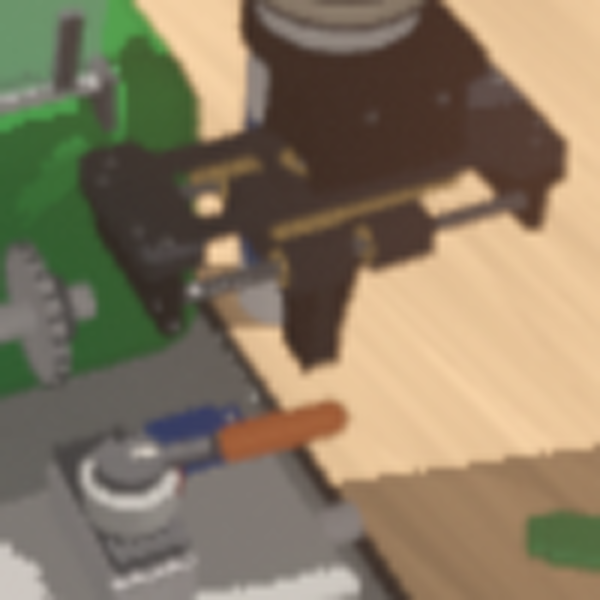

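```bash
python3 - <<'E'
from h import *
i=cv2.imread("pics/s2.png")
P=np.array(r.read_tcp_pos());R=np.array(r.read_eef_rot())
def box(hx,hy,z0,z1,col):
    L=[[sx*hx,sy*hy,z] for z in (z0,z1) for sx in(-1,1) for sy in (-1,1)]
    q=((proj("side",[P+R@np.array(l) for l in L])-[220,140]+.5)*6).astype(int)
    for a in range(8):
        for b in range(a):
            if bin(a^b).count("1")==1: cv2.line(i,tuple(map(int,q[a])),tuple(map(int,q[b])),col,1)
box(15,9.5,0,-40,(0,255,0)); box(95,37.5,-70,-71,(0,0,255))
cv2.imwrite("pics/s3.png",i)
print(r.read_qpos())
E
```

```text
[-1.99528241e-01  4.85395475e-01  1.91195993e+00 -1.55505353e-05
  7.42004428e-01 -7.16901514e-02]
```

View pics/s3.png

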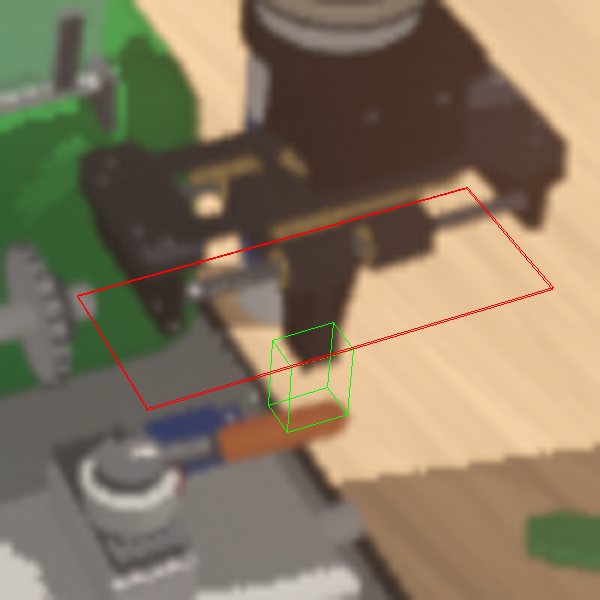

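```bash
python3 - <<'E'
from h import *
i=r.grab_frame("top"); i=cv2.resize(i[100:250,170:330,::-1],None,fx=4.8,fy=4,interpolation=cv2.INTER_CUBIC); 
P=np.array(r.read_tcp_pos());R=np.array(r.read_eef_rot())
def box(hx,hy,z0,z1,col):
    L=[[sx*hx,sy*hy,z] for z in (z0,z1) for sx in(-1,1) for sy in (-1,1)]
    q=((proj("top",[P+R@np.array(l) for l in L])-[170,100]+.5)*[4.8,4]).astype(int)
    for a in range(8):
        for b in range(a):
            if bin(a^b).count("1")==1: cv2.line(i,tuple(map(int,q[a])),tuple(map(int,q[b])),col,1)
box(15,9.5,0,-40,(0,255,0)); box(95,37.5,-70,-71,(0,0,255)); box(95,37.5,-140,-141,(0,255,255))
cv2.imwrite("pics/t3.png",i)
E
```

```text
(no output)
```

View pics/t3.png

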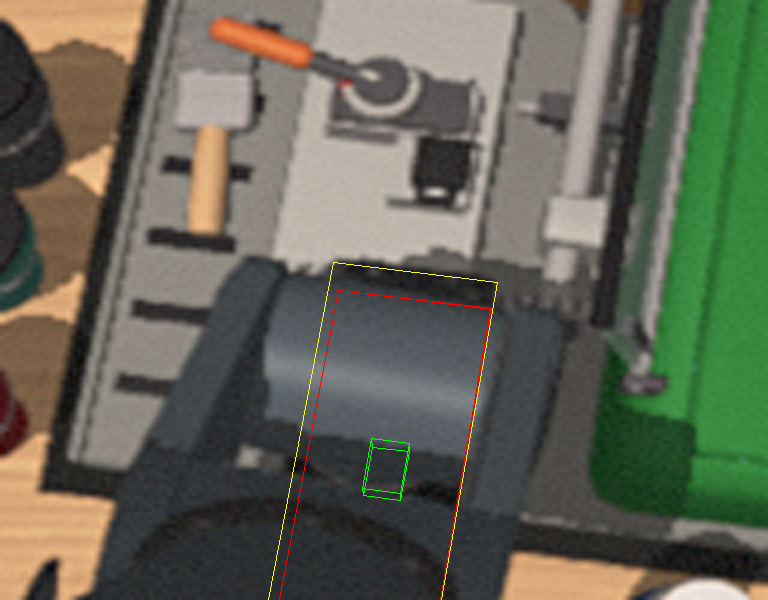

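```bash
python3 - <<'E'
from h import *
r.pause(0.2); f0=F(); print(f0.round(2))
y=-165
while y<-139:
    y+=2.0; r.servo_line(w(-24,y,86),speed=60); f=F()-f0
    print(y,m(r.read_tcp_pos()).round(1),f.round(2))
    if abs(f[1])>3: break
print(r.read_time_s())
cv2.imwrite("pics/s4.png",cv2.resize(r.grab_frame("side")[140:240,220:320,::-1],None,fx=6,fy=6,interpolation=cv2.INTER_CUBIC))
E
```

```text
[-0.25  0.87 -0.2 ]
-163.0 [ -23.9 -162.6   86. ] [ 0.16 -0.46  0.18]
-161.0 [ -24.  -160.8   86. ] [ 0.16 -1.66  0.26]
-159.0 [ -24.  -158.8   86. ] [ 0.21 -1.47  0.06]
-157.0 [ -24.  -156.8   86. ] [ 0.42 -0.53 -0.26]
-155.0 [ -24.  -154.7   86. ] [-0.12 -0.49 -0.47]
-153.0 [ -24.  -152.8   86. ] [ 1.01 -1.37 -0.22]
-151.0 [ -24.  -150.8   86. ] [-0.18 -0.6   0.5 ]
-149.0 [ -24.  -148.8   86. ] [ 0.38 -1.18 -0.84]
-147.0 [ -24.  -146.8   86. ] [-0.16  0.06  0.09]
-145.0 [ -24.  -144.8   86. ] [-0.02 -0.78 -0.09]
-143.0 [ -24.  -142.8   86. ] [ 0.7  -0.87  0.4 ]
-141.0 [ -24.  -140.8   86. ] [ 0.91 -0.86  1.18]
-139.0 [ -24.  -138.8   86. ] [-0.28 -0.78  0.16]
9.0333
```

View pics/s4.png

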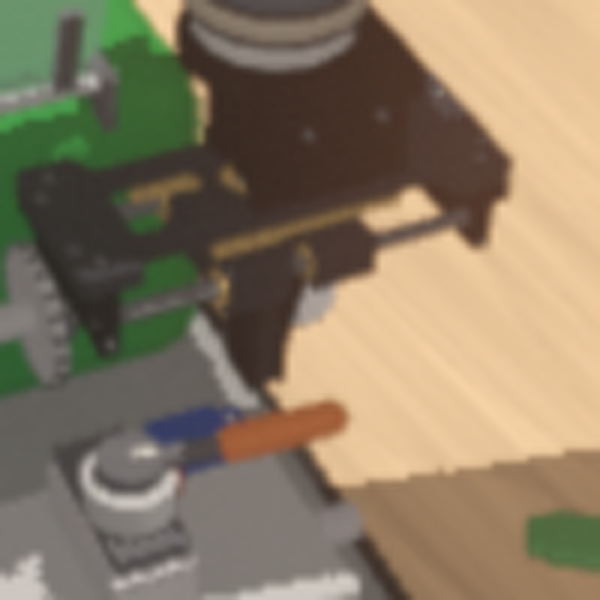

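```bash
python3 - <<'E'
from h import *
P=np.array(r.read_tcp_pos())
for dz in range(0,45,5): print(dz,((proj("side",P+[0,0,dz])[0]-[220,140]+.5)*6).round(), ((proj("side",w(-24,-139,86+dz)+0*P)[0]-[220,140]+.5)*6).round())
print(P, r.read_gripper_width())
E
```

```text
0 [255. 428.] [255. 428.]
5 [255. 420.] [256. 420.]
10 [256. 412.] [256. 412.]
15 [256. 404.] [256. 403.]
20 [257. 395.] [257. 395.]
25 [257. 387.] [257. 387.]
30 [257. 379.] [258. 379.]
35 [258. 371.] [258. 371.]
40 [258. 362.] [259. 362.]
[495.50303032  14.93781098  86.01347346] 0.5459495229677206
```

```bash
python3 - <<'E'
from h import *
r.servo_line(w(-24,-163,86),speed=100); f0=np.mean([F() for _ in range(5)],0)
for z in (78,70,64,58):
    r.servo_line(w(-24,-163,z),speed=60); f=F()-f0; print(z,f.round(2))
    if np.abs(f).max()>3.5: print("STOP");break
print(m(r.read_tcp_pos()),r.read_time_s())
cv2.imwrite("pics/s5.png",cv2.resize(r.grab_frame("side")[140:240,220:320,::-1],None,fx=6,fy=6,interpolation=cv2.INTER_CUBIC))
E
```

```text
78 [ 0.95 -1.15  0.05]
70 [ 0.98 -1.18  0.06]
64 [ 0.81 -0.33 -0.85]
58 [ 0.29 -1.06 -0.33]
[ -24.03632535 -163.30177774   57.66200262] 10.5417
```

View pics/s5.png

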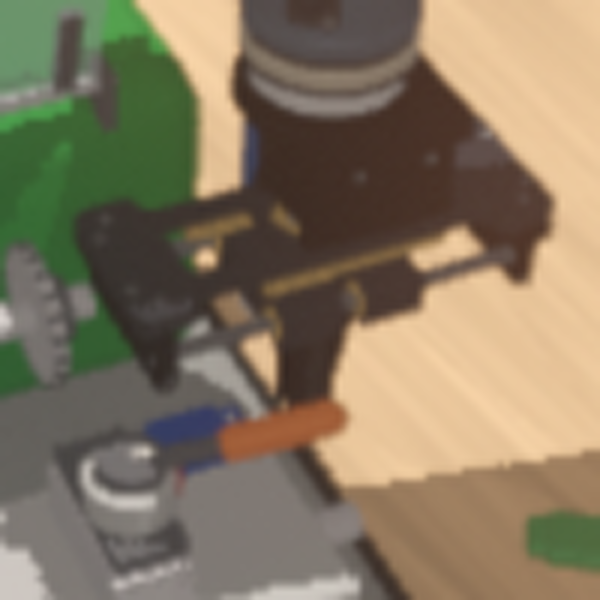

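```bash
python3 - <<'E'
from h import *
for x in (-61,-24,13):
  for z in (128,144,158): print(x,z,((proj("side",w(x,-68,z))[0]-[220,140]+.5)*6).round())
E
```

```text
-61 128 [142. 462.]
-61 144 [142. 434.]
-61 158 [142. 410.]
-24 128 [107. 404.]
-24 144 [107. 377.]
-24 158 [107. 352.]
13 128 [ 74. 349.]
13 144 [ 74. 322.]
13 158 [ 73. 297.]
```

```bash
python3 - <<'E'
from h import *
r.servo_line(w(-24,-150,58),speed=80); f0=np.mean([F() for _ in range(8)],0); print(f0.round(2))
y=-150
while y<-126:
    y+=1.5; r.servo_line(w(-24,y,58),speed=60); f=np.mean([F() for _ in range(4)],0)-f0
    print(y,m(r.read_tcp_pos()).round(1),f.round(2))
    if abs(f[1])>4 or abs(f[2])>5: break
print(r.read_time_s())
cv2.imwrite("pics/s6.png",cv2.resize(r.grab_frame("side")[140:240,220:320,::-1],None,fx=6,fy=6,interpolation=cv2.INTER_CUBIC))
E
```

```text
[-0.41  0.19  0.34]
-148.5 [ -24.  -148.8   58. ] [ 0.29 -0.31  1.08]
-147.0 [ -24.  -146.9   58. ] [ 0.26 -0.76 -0.28]
-145.5 [ -24.  -145.4   58. ] [ 0.89 -0.95  0.59]
-144.0 [ -24.  -143.8   58. ] [ 0.58 -0.07 -0.28]
-142.5 [ -24.  -142.3   58. ] [ 0.78  0.19 -0.18]
-141.0 [ -24.  -140.8   58. ] [-0.12 -0.52 -0.36]
-139.5 [ -24.  -139.3   58. ] [ 0.29 -0.77  0.59]
-138.0 [ -24.  -137.8   58. ] [ 0.72  0.31 -0.07]
-136.5 [ -24.  -136.3   58. ] [0.05 0.79 0.04]
-135.0 [ -24.  -134.8   58. ] [-0.01 -0.97  0.36]
-133.5 [ -24.1 -134.6   57.9] [ 0.61 -2.47  0.73]
-132.0 [ -24.1 -134.6   57.8] [-0.   -4.56  3.3 ]
13.9083
```

View pics/s6.png

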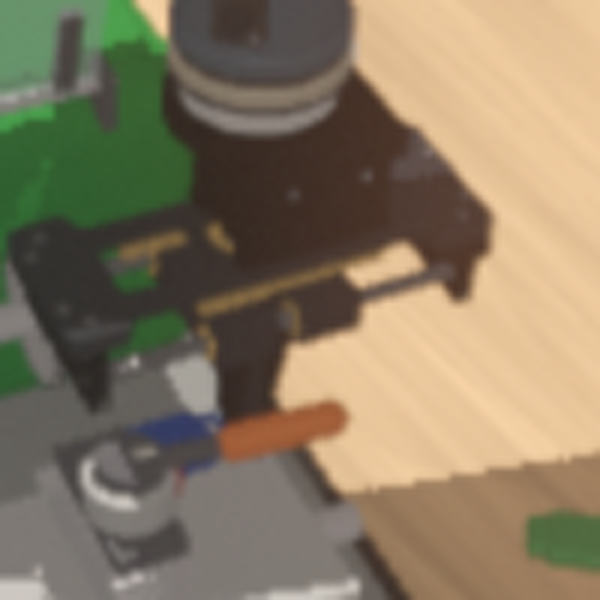

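```bash
cat >> h.py <<'E'
AX=np.array([-61.4,-65.])
def lev(al,s,rad=65,z=90):
    u=np.array([-np.sin(al),-np.cos(al)]); t=np.array([-np.cos(al),np.sin(al)])
    q=AX+rad*u-s*t; return w(q[0],q[1],z)
E
python3 - <<'E'
from h import *
r.servo_line(w(-24,-165,58),speed=150)
r.servo_line(w(-24,-165,140),speed=250)
cv2.imwrite("pics/s7.png",cv2.resize(r.grab_frame("side")[140:240,220:320,::-1],None,fx=6,fy=6,interpolation=cv2.INTER_CUBIC))
print(r.read_time_s())
E
```

```text
14.85
```

View pics/s7.png

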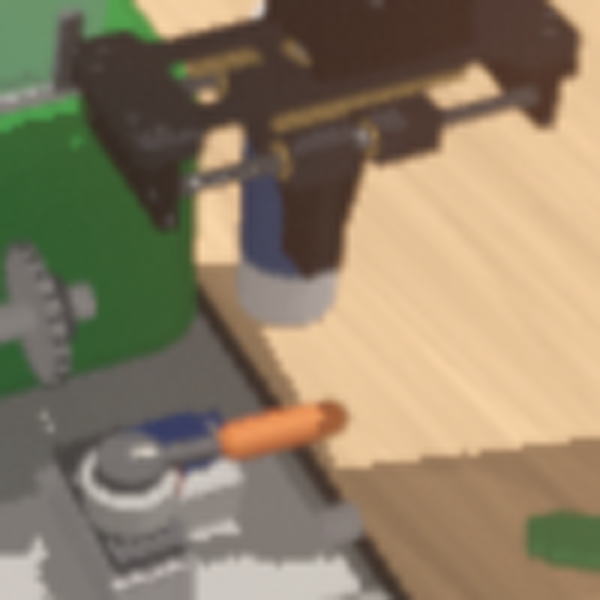

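```bash
python3 - <<'E'
from h import *
a=cv2.imread("pics/raw_side0.png"); b=r.grab_frame("side")[:,:,::-1]
A=cv2.resize(a[190:230,220:290],None,fx=8,fy=7,interpolation=cv2.INTER_CUBIC);B=cv2.resize(np.ascontiguousarray(b[190:230,220:290]),None,fx=8,fy=7,interpolation=cv2.INTER_CUBIC)
for k,im in ((0,A),(1,B)):
    for sh,c in ((-83,(0,255,255)),(-91,(255,255,255))):
        L=[(-15,sh,97.5),(15,sh,97.5),(15,sh-34,97.5),(11,sh-34,97.5),(11,sh-44,97.5),(-11,sh-44,97.5),(-11,sh-34,97.5),(-15,sh-34,97.5)]
        q=((proj("side",[w(*l) for l in L])-[220,190]+.5)*[8,7]).astype(np.int32)
        cv2.polylines(im,[q.reshape(-1,1,2)],True,c,1)
cv2.imwrite("pics/cmp.png",np.vstack([A,B]))
E
```

```text
(no output)
```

View pics/cmp.png

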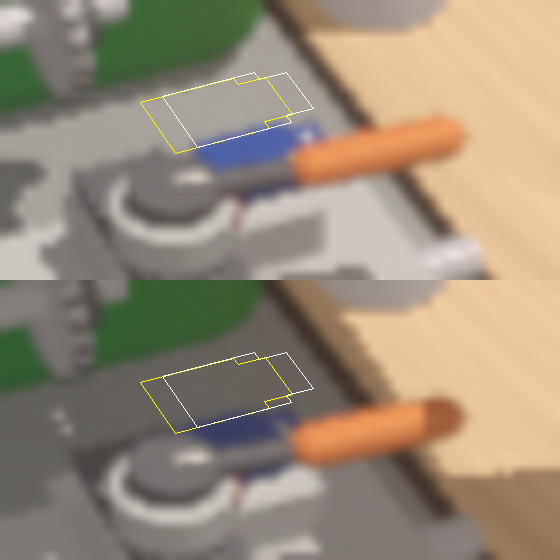

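```bash
python3 - <<'E'
from h import *
a=cv2.imread("pics/raw_side0.png"); b=r.grab_frame("side")[:,:,::-1]
A=cv2.resize(a[190:230,220:290],None,fx=8,fy=7,interpolation=cv2.INTER_CUBIC);B=cv2.resize(np.ascontiguousarray(b[190:230,220:290]),None,fx=8,fy=7,interpolation=cv2.INTER_CUBIC)
B=cv2.convertScaleAbs(B,alpha=1.6)
for k,im in ((0,A),(1,B)):
    for sh,c in ((-83,(0,255,255)),(-91,(255,255,255))):
        L=[(-15,sh,97.5),(15,sh,97.5),(15,sh-34,97.5),(11,sh-34,97.5),(11,sh-44,97.5),(-11,sh-44,97.5),(-11,sh-34,97.5),(-15,sh-34,97.5)]
        q=((proj("side",[w(l[0]-24,l[1],l[2]) for l in L])-[220,190]+.5)*[8,7]).astype(np.int32)
        if sh==[-91,-83][k]: cv2.polylines(im,[q.reshape(-1,1,2)],True,c,1)
cv2.imwrite("pics/cmp2.png",np.vstack([A,B]))
E
```

```text
(no output)
```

View pics/cmp2.png

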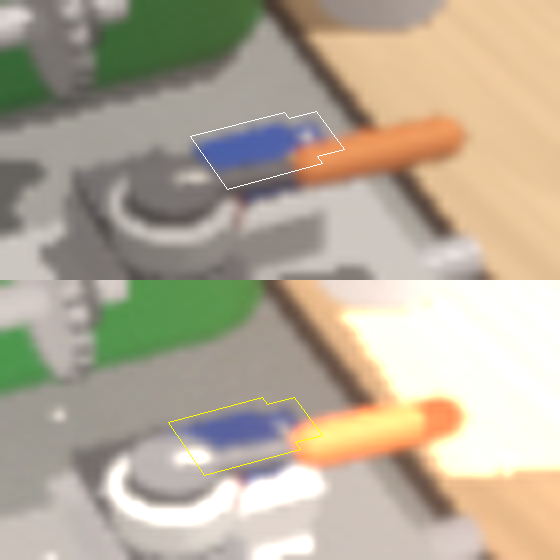

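```bash
python3 - <<'E'
from h import *
a0=0.185
r.servo_line(lev(a0,28,z=140),speed=200,rot=rotm(a0)); print(r.read_time_s())
f0=np.mean([F() for _ in range(5)],0)
for z in (115,91):
    r.servo_line(lev(a0,28,z=z),speed=100); print(z,(F()-f0).round(2))
print(m(r.read_tcp_pos()).round(1),r.read_time_s())
cv2.imwrite("pics/s8.png",cv2.resize(r.grab_frame("side")[140:240,200:300,::-1],None,fx=6,fy=6,interpolation=cv2.INTER_CUBIC))
E
```

```text
15.2917
115 [1.41 0.9  1.  ]
91 [0.59 0.56 0.59]
[ -45.8 -134.2   91.1] 16.0833
```

View pics/s8.png

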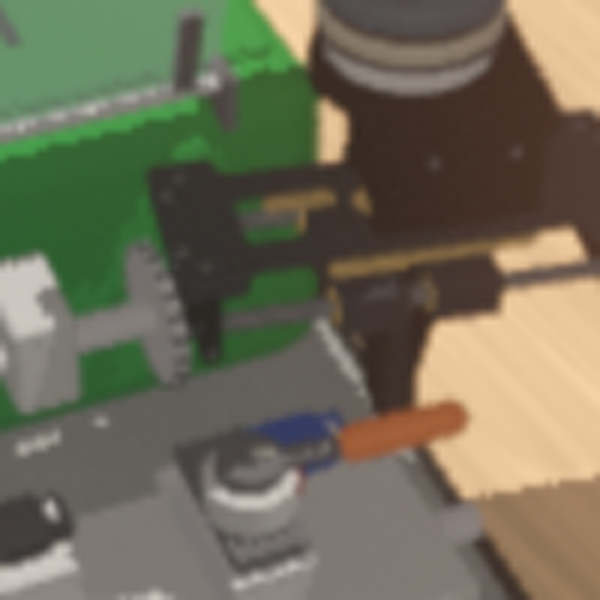

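```bash
cat > lv.py <<'E'
from h import *
def ft(al,f0,n=4):
    f=np.mean([F() for _ in range(n)],0)-f0; t=np.array([-np.cos(al),np.sin(al)]); u=np.array([-np.sin(al),-np.cos(al)])
    return -f[:2]@t, f[:2]@u, f[2]
E
python3 - <<'E'
from lv import *
a=0.185; f0=np.mean([F() for _ in range(8)],0)
s=28
while s>10:
    s-=3; r.servo_line(lev(a,s,z=91),speed=60); g=ft(a,f0); print(s,np.round(g,2))
    if g[0]>2.5: break
print(r.read_time_s())
if s>10:
  S=s
  for k in range(4):
    a+=0.06; r.servo_line(lev(a,S,z=91),speed=60,rot=rotm(a)); g=ft(a,f0); print(round(a,3),np.round(g,2),m(r.read_tcp_pos()).round(1))
    if g[0]>9 or abs(g[2])>6: break
print(r.read_time_s(),s,a)
cv2.imwrite("pics/s9.png",cv2.resize(r.grab_frame("side")[140:240,200:300,::-1],None,fx=6,fy=6,interpolation=cv2.INTER_CUBIC))
np.savez("st.npz",a=a,S=s,f0=f0)
E
```

```text
25 [0.14 1.09 0.81]
22 [0.36 1.4  0.37]
19 [-0.01  1.48  0.21]
16 [-0.25  2.46 -0.01]
13 [1.34 2.8  0.73]
10 [0.16 1.97 0.72]
17.6333
17.6333 10 0.185
```

View pics/s9.png

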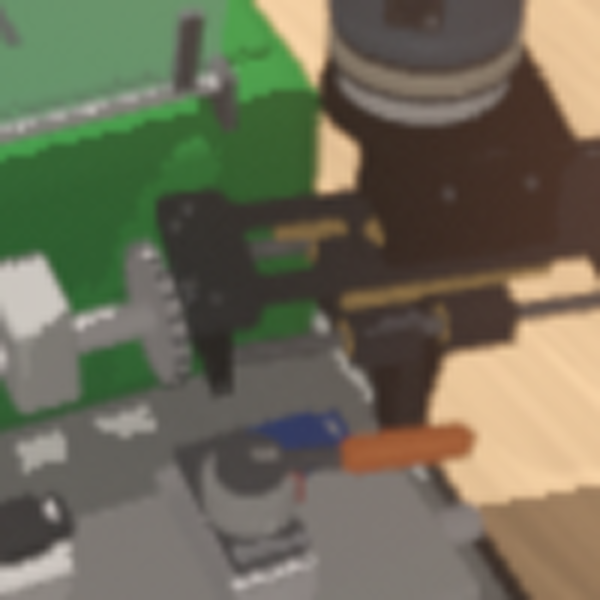

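```bash
python3 - <<'E'
from lv import *
d=np.load("st.npz"); a=float(d["a"]); S=10; f0=d["f0"]
for k in range(6):
    a+=0.06; r.servo_line(lev(a,S,z=91),speed=80,rot=rotm(a)); g=ft(a,f0,6); print(round(a,3),np.round(g,2),m(r.read_tcp_pos()).round(1))
    if g[0]>8 or abs(g[2])>6: break
print(r.read_time_s())
cv2.imwrite("pics/s10.png",cv2.resize(r.grab_frame("side")[140:240,200:300,::-1],None,fx=6,fy=6,interpolation=cv2.INTER_CUBIC))
np.savez("st.npz",a=a,S=S,f0=f0)
E
```

```text
0.245 [ 1.02  1.47 -0.01] [ -67.9 -130.3   91. ]
0.305 [0.07 1.43 0.22] [ -71.8 -129.8   91. ]
0.365 [0.05 0.51 1.53] [ -75.7 -129.2   91. ]
0.425 [ 1.43  1.45 -0.06] [ -79.5 -128.2   91. ]
0.485 [0.44 1.75 0.25] [ -83.3 -127.1   91. ]
0.545 [0.23 0.08 0.23] [ -87.  -125.8   91. ]
19.1833
```

View pics/s10.png

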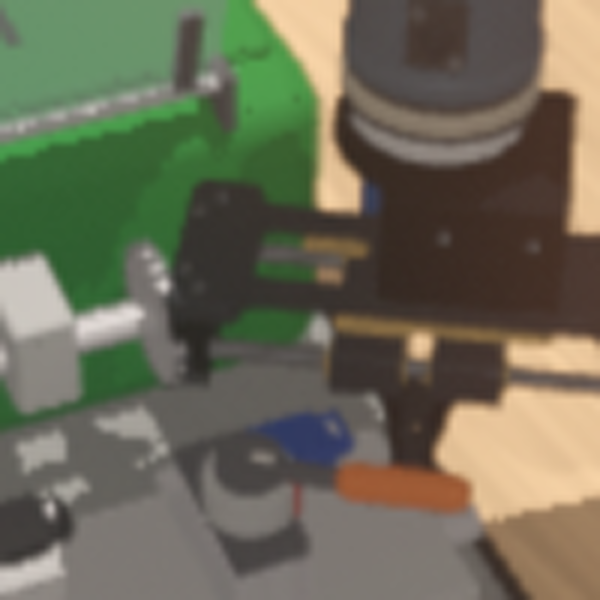

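```bash
cat > go.py <<'E'
import sys
from lv import *
d=np.load("st.npz"); a=float(d["a"]); S=10; f0=d["f0"]; step=float(sys.argv[1]); n=int(sys.argv[2]); thr=float(sys.argv[3]); pk=0
for k in range(n):
    a+=step; r.servo_line(lev(a,S,z=91),speed=float(sys.argv[4]),rot=rotm(a)); g=ft(a,f0,6); print(round(a,3),np.round(g,2),m(r.read_tcp_pos()).round(1))
    if abs(g[2])>6 or g[0]>thr: print("stop"); break
    if pk>5 and g[0]<pk-4: print("drop");break
    pk=max(pk,g[0])
print(r.read_time_s())
cv2.imwrite("pics/%s.png"%sys.argv[5],cv2.resize(r.grab_frame("side")[140:240,200:300,::-1],None,fx=6,fy=6,interpolation=cv2.INTER_CUBIC))
np.savez("st.npz",a=a,S=S,f0=f0)
E
python3 go.py 0.03 8 3.2 60 s11
```

```text
0.575 [4.13 1.07 1.07] [ -88.3 -125.4   90.9]
stop
19.4833
```

```bash
python3 go.py 0.025 6 8.5 60 s12
```

```text
0.6 [3.64 1.77 1.38] [ -90.  -124.6   90.9]
0.625 [3.74 1.94 1.86] [ -91.5 -123.9   90.9]
0.65 [3.47 1.63 1.55] [ -93.  -123.    90.9]
0.675 [3.52 2.61 1.63] [ -94.5 -122.3   90.9]
0.7 [4.65 2.44 1.5 ] [ -95.9 -121.4   90.9]
0.725 [3.66 4.01 0.98] [ -97.3 -120.5   90.9]
21.0333
```

View pics/s12.png

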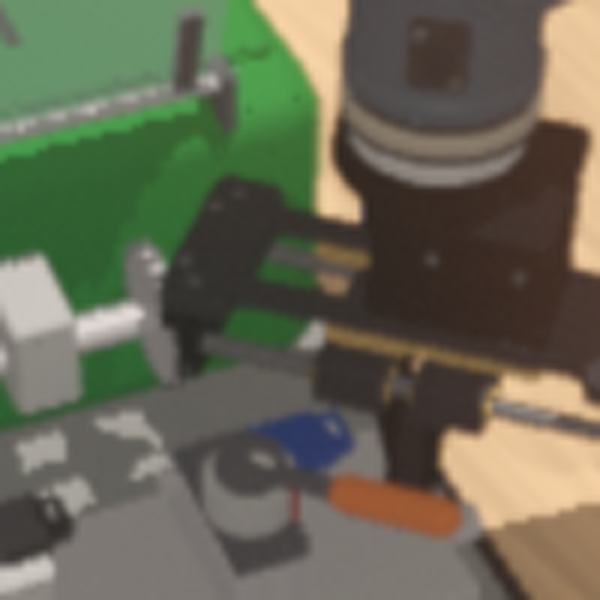

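```bash
python3 go.py 0.03 14 7 60 s13
```

```text
0.755 [2.39 4.43 0.45] [ -99.  -119.4   91. ]
0.785 [3.67 2.68 1.34] [-100.6 -118.2   91. ]
0.815 [3.24 4.48 1.27] [-102.2 -117.    90.9]
0.845 [3.23 4.3  2.21] [-103.7 -115.9   90.9]
0.875 [4.4  3.23 1.22] [-105.2 -114.5   91. ]
0.905 [4.15 4.02 0.59] [-106.6 -113.1   91. ]
0.935 [3.76 4.52 1.61] [-108.  -111.8   90.9]
0.965 [4.06 3.74 0.92] [-109.4 -110.4   90.9]
0.995 [3.99 3.58 0.95] [-110.7 -108.8   90.9]
1.025 [3.56 5.22 0.55] [-112.  -107.3   90.9]
1.055 [ 3.81  4.02 -0.23] [-113.3 -105.8   90.9]
1.085 [ 4.36  4.91 -0.08] [-114.5 -104.2   91. ]
1.115 [ 3.37  3.92 -0.31] [-115.6 -102.6   90.9]
1.145 [4.17 5.   1.43] [-116.8 -101.    91. ]
24.5833
```

View pics/s13.png

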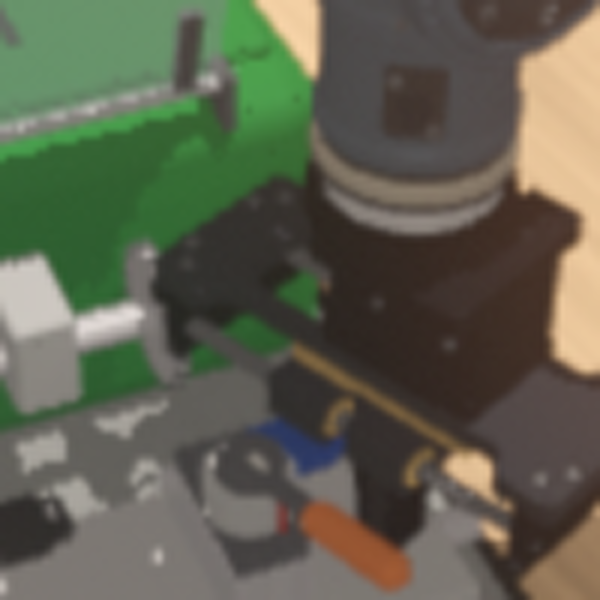

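```bash
cat > la.py <<'E'
from h import *
def la(b,t,off=(200,140)):
    B,T=[m(ray("side",((p[0]+.5)/6-.5+off[0],(p[1]+.5)/6-.5+off[1]),136)) for p in (b,t)]
    d=T-B; return T.round(1),B.round(1),np.arctan2(-d[0],-d[1]),np.arctan2(-(T-[AX[0],AX[1],0])[0],-(T-[AX[0],AX[1],0])[1])
E
python3 - <<'E'
from la import *
print(la((320,518),(395,572)));print("s12",la((345,488),(448,517)));print("s8",la((350,445),(455,415)))
E
python3 go.py 0.03 8 7 60 s14
```

```text
(array([-143.3,  -88.9,  136. ]), array([-106.,  -74.,  136.]), np.float64(1.1891504095684846), np.float64(1.2862614373285297))
s12 (array([-125.6, -120.9,  136. ]), array([-95.1, -89.9, 136. ]), np.float64(0.7791827369661398), np.float64(0.8549486466829922))
s8 (array([ -75.3, -149.6,  136. ]), array([ -73.9, -102. ,  136. ]), np.float64(0.029342031182112534), np.float64(0.16316073662314093))
1.175 [4.35 4.27 0.46] [-117.8  -99.4   91. ]
1.205 [3.75 3.96 0.45] [-118.9  -97.6   91. ]
1.235 [4.72 3.99 0.37] [-119.8  -95.9   90.9]
1.265 [5.   4.88 0.13] [-120.8  -94.1   91. ]
1.295 [4.2  4.25 0.36] [-121.7  -92.3   91. ]
1.325 [7.35 3.27 2.33] [-122.4  -91.5   90.9]
stop
26.1333
```

View pics/s14.png

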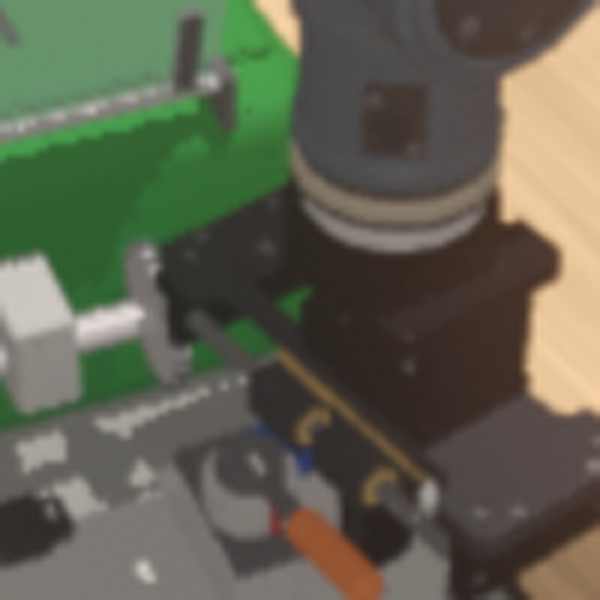

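```bash
sed -i 's/140:240,200:300/170:270,200:300/' go.py; python3 go.py 0.015 12 16 40 s15
```

```text
1.34 [8.44 4.52 2.68] [-122.6  -91.4   90.8]
1.355 [9.29 4.09 5.65] [-122.8  -91.4   90.8]
1.37 [10.76  4.14  4.7 ] [-123.   -91.2   90.7]
1.385 [11.56  3.84  6.11] [-123.3  -91.1   90.7]
stop
27.1833
```

View pics/s15.png

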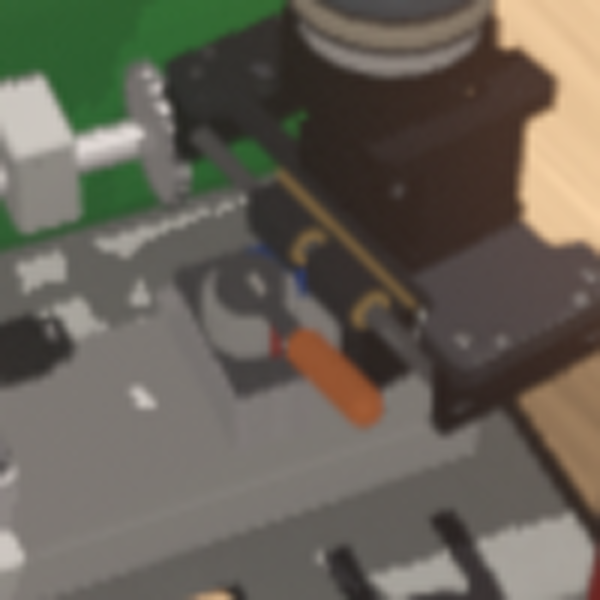

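```bash
sed -i 's/abs(g\[2\])>6/abs(g[2])>12/' go.py; python3 go.py 0.012 12 15.5 40 s16
```

```text
1.397 [13.05  4.05  7.43] [-123.4  -91.1   90.7]
1.409 [13.15  2.83  6.83] [-123.7  -90.3   90.7]
1.421 [13.14  3.42  5.95] [-124.1  -89.2   90.7]
1.433 [11.54  2.71  6.34] [-124.4  -88.    90.7]
1.445 [10.17  4.01  4.78] [-124.8  -86.2   90.8]
1.457 [7.01 3.87 1.6 ] [-125.3  -83.7   90.9]
drop
28.7333
```

View pics/s16.png

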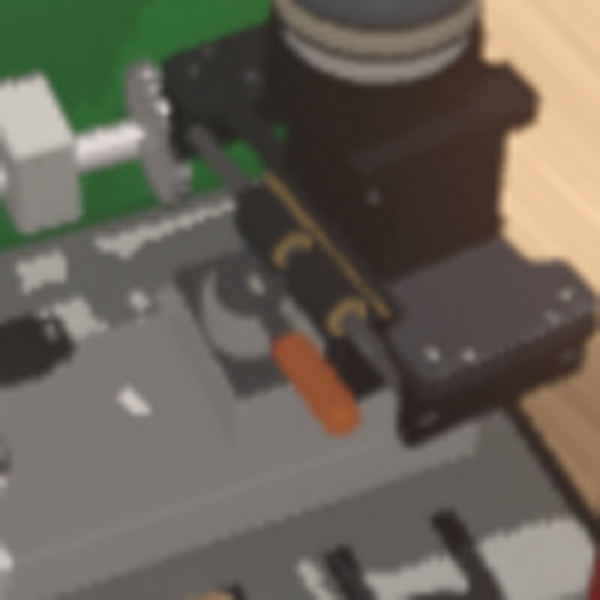

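```bash
for i in 1 2 3; do python3 go.py 0.012 1 15.5 40 s17_$i; done
```

```text
1.469 [ 0.76  0.65 -0.39] [-124.9  -78.6   91.6]
29.0333
1.481 [ 1.41 -0.62  0.78] [-125.   -79.7   91.2]
29.3333
1.493 [ 0.77  0.46 -0.36] [-125.4  -79.9   91. ]
29.6333
```

View pics/s17_3.png

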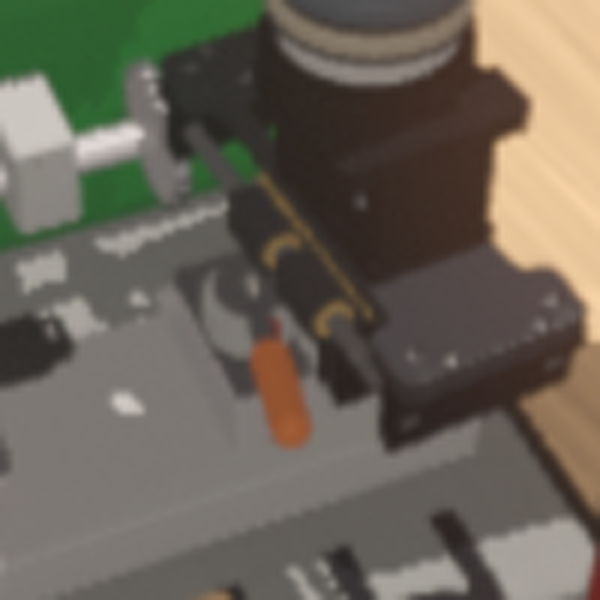

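```bash
cat > sh.py <<'E'
from h import *
HX,HZ,Y=87.2,212.,-20.; OFF=29.5
def sp(phi,o=2.):
    rc=94. if phi>=0 else 75.; t=9.5 if phi>=0 else -9.5
    f=rc*np.cos(phi)-o*np.sin(phi)-t; u=rc*np.sin(phi)+o*np.cos(phi)
    return w(HX-f,Y,HZ+u-OFF)
E
python3 - <<'E'
from sh import *
p=m(r.read_tcp_pos()); 
r.servo_line(w(p[0],p[1]-7,p[2]),speed=60)
r.servo_line(w(p[0],p[1]-7,345),speed=300)
P=sp(1.2885,2+14); q=m(P); print(q.round(1)); T=w(q[0],q[1],345)
print(r.inverse_kinematics(T,rotm(0)),[r.inverse_kinematics(sp(x),rotm(0)) is not None for x in (1.28,.6,0,-.6)])
cv2.imwrite("pics/s18.png",cv2.resize(r.grab_frame("side")[170:270,180:280,::-1],None,fx=6,fy=6,interpolation=cv2.INTER_CUBIC)); print(r.read_time_s())
E
```

```text
[ 85.9 -20.  277.2]
[-3.63428729e-01  3.72599556e-01  1.25172062e+00 -4.44089210e-16
  1.51727248e+00 -2.35428729e-01] [True, True, True, True]
31.0
```

View pics/s18.png

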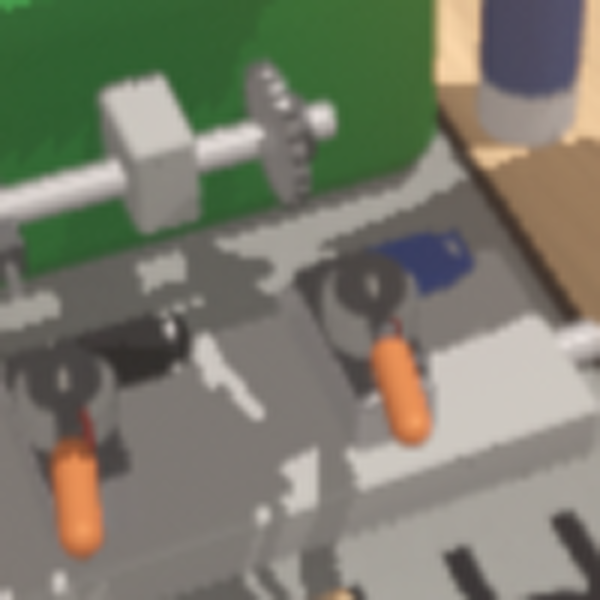

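```bash
python3 - <<'E'
from sh import *
q=m(sp(1.2885,16)); r.servo_line(w(q[0],q[1],345),speed=200,rot=rotm(0))
f0=np.mean([F() for _ in range(5)],0)
r.servo_line(w(q[0],q[1],310),speed=120); print((F()-f0).round(2)); r.servo_line(w(q[0],q[1],q[2]),speed=80)
print((F()-f0).round(2),m(r.read_tcp_pos()).round(1),r.read_time_s())
cv2.imwrite("pics/s19.png",cv2.resize(r.grab_frame("side")[40:220,90:290,::-1],None,fx=4,fy=3.3,interpolation=cv2.INTER_CUBIC))
E
```

```text
[0.06 0.03 0.85]
[0.67 0.24 0.26] [ 86.  -19.8 277.5] 33.65
```

View pics/s19.png

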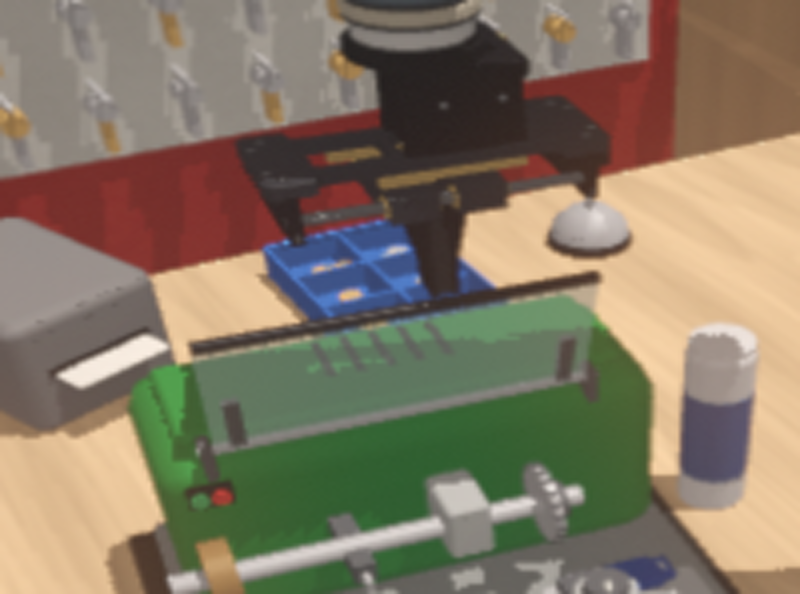

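```bash
python3 - <<'E'
from sh import *
for z in (277,300,307,315,320,330): print(z,proj("side",w(86,-20,z))[0].round(1))
print(proj("side",w(56.5,-20,317.6))[0])
E
```

```text
277 [201.1 139.1]
300 [200.4 131. ]
307 [200.1 128.4]
315 [199.9 125.5]
320 [199.7 123.7]
330 [199.4 119.9]
[203.83278903 130.85966033]
```

```bash
python3 - <<'E'
from sh import *
r.pause(.1); f0=np.mean([F() for _ in range(5)],0)
r.servo_line(sp(1.2885,2),speed=80)
phi=1.2885
while phi>-0.25:
    phi-=0.09; r.servo_line(sp(phi),speed=110); f=np.mean([F() for _ in range(3)],0)-f0
    print(round(phi,2),m(r.read_tcp_pos()).round(1),f.round(1))
    if np.linalg.norm(f)>14: print("stop");break
print(r.read_time_s())
cv2.imwrite("pics/s20.png",cv2.resize(r.grab_frame("side")[40:220,90:290,::-1],None,fx=4,fy=3.3,interpolation=cv2.INTER_CUBIC))
np.savez("sh.npz",phi=phi,f0=f0)
E
```

```text
1.2 [ 63.7 -20.2 270.6] [ 0.3 -0.4  0.8]
1.11 [ 55.9 -20.2 267.2] [ 0.5 -0.9  0.6]
1.02 [ 48.4 -20.2 263.2] [ 0.7 -1.3  0.6]
0.93 [ 41.4 -20.3 258.5] [-0.1 -1.   1.2]
0.84 [ 34.7 -20.3 253.2] [ 0.1 -1.1  1.5]
0.75 [ 28.6 -20.3 247.4] [-0.1 -1.   0.7]
0.66 [ 23.1 -20.4 241. ] [ 0.8 -2.1  0.7]
0.57 [ 18.1 -20.4 234.2] [ 0.2 -1.7  0.9]
0.48 [ 13.8 -20.4 226.9] [-0.4 -1.2  0.2]
0.39 [ 10.2 -20.4 219.4] [ 0.5 -0.7  0.8]
0.3 [  7.3 -20.4 211.5] [ 0.8 -0.8  0.9]
0.21 [  5.  -20.4 203.3] [-0.3 -1.   0.7]
0.12 [  3.5 -20.5 195. ] [-0.1 -1.3  1.9]
0.03 [  2.8 -20.5 186.7] [ 0.2 -1.4  0.8]
-0.06 [  2.7 -20.4 179.4] [-0.4 -1.6  1.2]
-0.15 [  3.3 -20.3 172.6] [ 0.3 -1.4  1.3]
-0.24 [  4.5 -20.3 165.9] [-0.6 -0.9  1.2]
-0.33 [  6.3 -20.3 159.4] [ 0.1 -1.1  2.2]
38.625
```

View pics/s20.png

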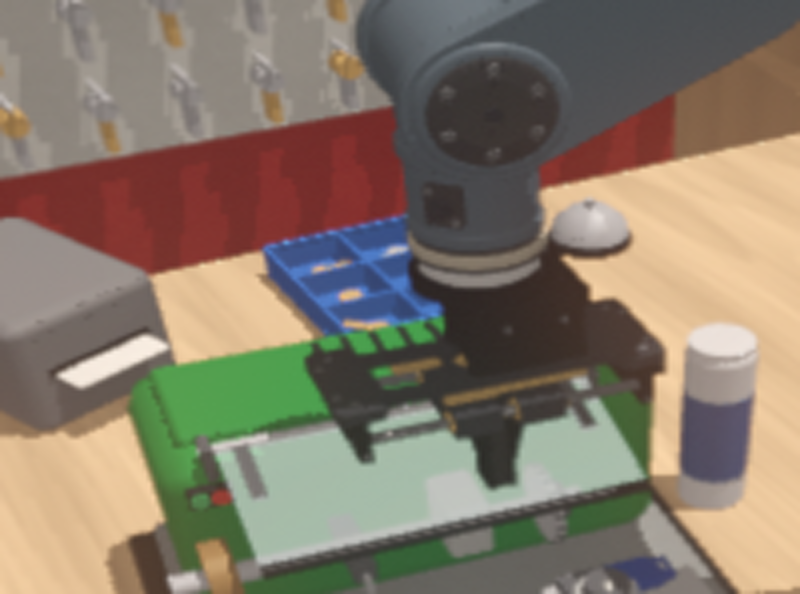

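```bash
python3 - <<'E'
from sh import *
d=np.load("sh.npz"); phi=float(d["phi"]); f0=d["f0"]
while phi>-0.85:
    phi-=0.05; r.servo_line(sp(phi),speed=60); f=np.mean([F() for _ in range(4)],0)-f0
    print(round(phi,2),m(r.read_tcp_pos()).round(1),f.round(1))
    if f[2]>8: print("stop");break
print(r.read_time_s())
p=m(r.read_tcp_pos()); r.servo_line(w(p[0],p[1],p[2]+40),speed=100); r.servo_line(w(p[0]-30,p[1],330),speed=300); print(r.read_time_s())
r.move_ptp(w(-60,-330,330),rotm(0)); print(r.read_time_s())
for n in ("side","top"):
    i=r.grab_frame(n)[:,:,::-1]; cv2.imwrite(f"pics/end_{n}.png",cv2.resize(i,(800,600),interpolation=cv2.INTER_CUBIC)); cv2.imwrite(f"pics/rawend_{n}.png",i)
E
```

```text
-0.38 [  7.4 -20.  156.2] [ 0.3 -1.7  1.6]
-0.43 [  8.8 -20.  152.7] [ 0.2 -1.   0.6]
-0.48 [ 10.4 -20.  149.3] [-0.2 -1.3  0.4]
-0.53 [ 12.2 -20.  145.9] [-0.5 -1.9  0.5]
-0.58 [ 14.1 -20.1 142.7] [-0.1 -0.9  1. ]
-0.63 [ 15.4 -19.9 140.3] [-3.  -2.   4.9]
-0.68 [ 15.6 -19.7 139.7] [-8.5 -4.9 17.4]
stop
40.425
41.6667
42.8583
```

View pics/end_side.png

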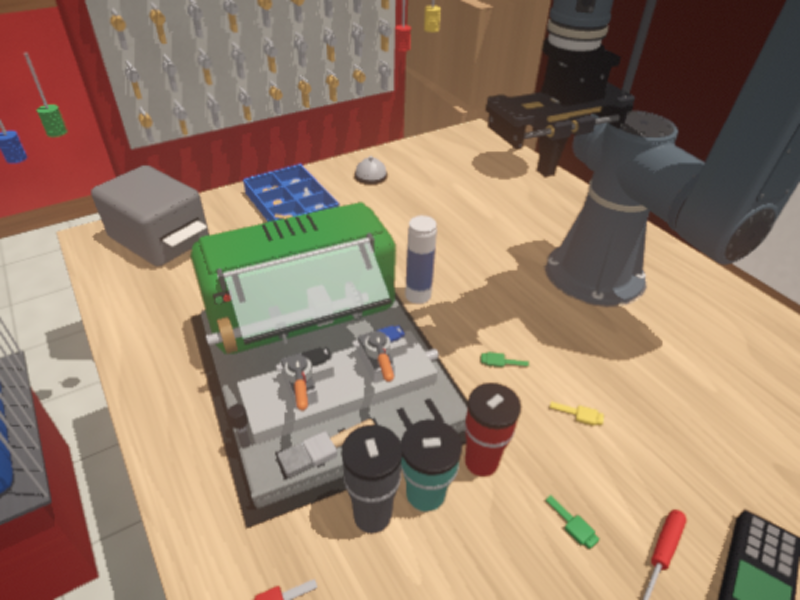

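View pics/end_top.png

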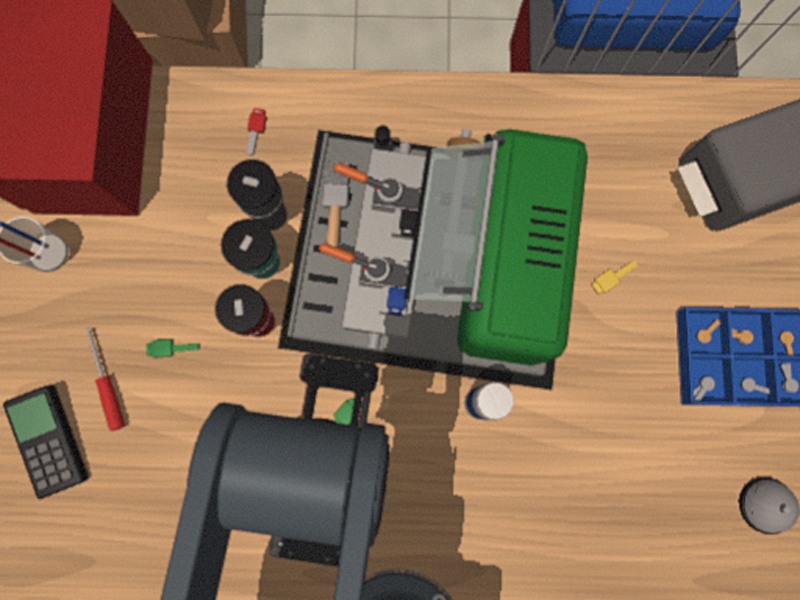

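```bash
python3 - <<'E'
from h import *
a=cv2.imread("pics/rawend_top.png"); cv2.imwrite("pics/e1.png",cv2.resize(a[80:215,215:325],None,fx=6.5,fy=4.4,interpolation=cv2.INTER_CUBIC))
c=cv2.resize(a[150:220,215:285],None,fx=8,fy=8,interpolation=cv2.INTER_CUBIC)
sh=-83
L=[(-15,sh,97.5),(15,sh,97.5),(15,sh-34,97.5),(11,sh-34,97.5),(11,sh-44,97.5),(-11,sh-44,97.5),(-11,sh-34,97.5),(-15,sh-34,97.5)]
q=((proj("top",[w(l[0]-24.5,l[1],l[2]) for l in L])-[215,150]+.5)*8).astype(np.int32); cv2.polylines(c,[q.reshape(-1,1,2)],True,(0,255,255),1)
e=((proj("top",[w(87.2-93.3,y,212-58.3) for y in (-110,0)])-[215,150]+.5)*8).astype(int); cv2.line(c,tuple(map(int,e[0])),tuple(map(int,e[1])),(0,0,255),1)
cv2.imwrite("pics/e2.png",c)
E
```

```text
(no output)
```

View pics/e2.png

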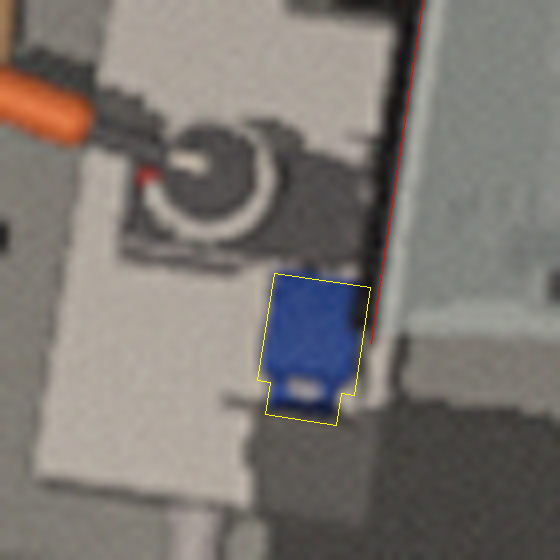

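View pics/e1.png

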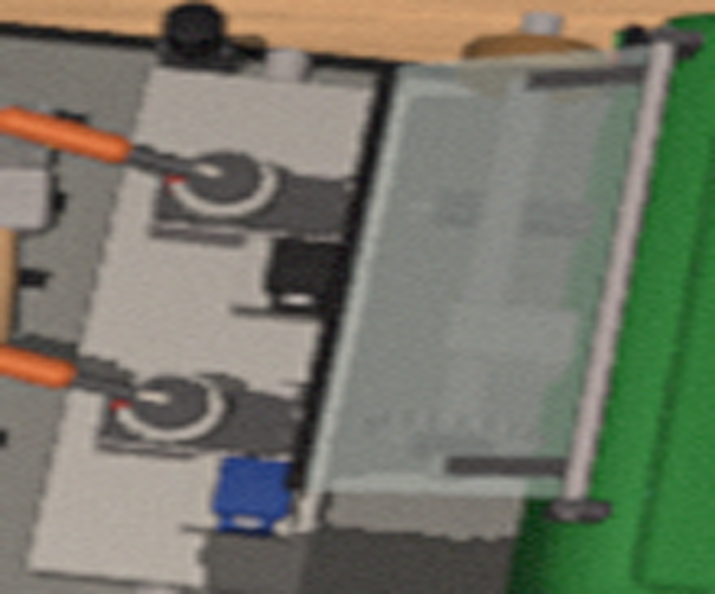

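```bash
python3 - <<'E'
from bench import r
r.pause(0.3); print(r.read_time_s(), r.read_ft_force()); r.sign_off()
E
```

```text
43.2583 [-0.56458354 -0.86551141  0.0974235 ]
the job is handed in; nothing more can be done
```

The job is done and handed in at 43.3 s. `sign_off` gives no verdict, so these are my own checks:

- **Blank:** I pushed it in until the arm stopped dead at about 4.6 N. In the last top view its head sits against the vise, just as the customer's key does in its own. The picture only shows that to about 2 mm.
- **Lever:** I turned it clockwise. The force held at about 4–6 N, climbed to about 13 N, then fell to almost nothing at the click. I advanced about 1.5 mm more, with no contact force, to confirm the click. The picture then showed the lever well ahead of the fingers, so I backed off.
- **Shield:** I swung it down to its end stop, where the force rose to 17 N. The final pictures show it down, with its edge about 3 mm further forward than I predicted. I put that down to my estimate of the hinge position.
- **Left alone:** The customer's vise and its lever look unchanged, and so do the tumblers. The robot was clear of everything at hand-in.

**Disagreement:** the side picture, and a first push that met nothing, both showed the fingertips about 30 mm above the reported TCP height. I corrected for this from then on: the finger met the blank and the lever where expected, and the shield reached its stop.

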